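# Set the jaw mount's post to its mark and snap in the lower jaw

## Task

The jaw mount on the bench was left too high for the next exercise. Twist its empty jaw carrier anticlockwise to free the telescoping post, lower it until the blue ring on the post has just come down to the top of the sleeve, and twist the carrier back clockwise to its stop so that the post is locked there. Then slide the lower jaw with the pink gums, back teeth first, into the open end of the carrier, fully home until the side catch clicks, and let go; leave the other things on the bench where they are.

Things in the scene. Friction and masses are not known exactly. Their poses are not given: they have to be found in the camera images.
- sleeve_top (a point): Centre of the sleeve's top, 130 mm above the bench, on the post's axis; x points to the carrier's closed end as it is when locked, z up. The mount: grey round foot (150 mm across, 17 mm thick, bolted down), upright aluminium sleeve (33 mm across) with a dark collar on top (41 mm across, 20 mm tall) bearing an orange index mark.
- post_height (a joint): Height of the steel post (22 mm across) over its mark, m: 0 = lower edge of the blue painted ring (6 mm tall) at the sleeve's top, + higher; travel -0.020 to 0.075, start 0.035 to 0.070. Thin black lines lie 20, 40, 60 mm below the ring. Unlocked, post and carrier (475 g) sink of their own weight when let go; locked, they stay.
- post_twist (a joint): Twist of post and carrier about the upright axis, rad: 0 = clockwise stop, locked; + is anticlockwise seen from above, stop at 1.2. The lock bites below about 0.45 (up to 0.4 N m to turn there) and, home at 0, holds the post against some 25 N; above 0.55 the post slides freely.
- carrier: White jaw carrier with aluminium rails on top of the post; turns and rises with it. Origin: on the post's axis, centre of its underside, 40 mm above the blue ring's lower edge. x points from the open end (orange mark) to the closed end, z up. A flat-sided block 46 mm wide (y), x -47 to 46 mm; its flat top at z 14 mm is the bed, the rails on it rise to z 26 mm, flush with the sides.
- carrier_grip (a point): On the post's axis at bed height (carrier z 14 mm): middle of the place to hold the carrier from above, across its 46 mm width. The sides are clear at carrier x -15 to 14 mm; the catch's housing sticks out of the +y side (to y 43 mm with its button) at x 15 to 32 mm.
- carrier_mouth (a point): Middle of the carrier's open end at bed height, at carrier x -30 mm. Flared guides here narrow the way from 53 mm to the 39 mm between the rails at carrier x -18 mm; ahead of them lies 17 mm of open bed. The rails have inward lips (28 mm apart, undersides 9 mm over the bed) from x -12 mm on.
- carrier_home (a point): On the bed at carrier x 15 mm: the lower jaw's origin comes here, axes alike, when the jaw is home (1 mm short of the back stop).
- catch (a joint): Spring bolt in the carrier's +y rail with an orange button outside, m: 0 = sprung in, + = pushed outwards, to 0.0065. Its tooth reaches 5 mm into the way at carrier x 19 to 27 mm, ramped towards the open end; the jaw's foot, pushed with 3 to 8 N, moves it aside and it springs into the foot's notch when the jaw is home.
- lower_jaw: Lower jaw model, 110 g: horseshoe of ivory teeth on a pink gum block on a white foot, standing on the bench. Origin: centre of the foot's underside; x points to the back teeth (straight end, goes in first), z up. Foot: x -27 to 27 mm, 36 mm wide, 6 mm thick, leading corners bevelled, slippery, a notch in each side at x 4 to 13 mm; above it a 20 mm wide neck to z 13 mm; teeth up to z 43 mm.
- jaw_grip (a point): In the gum block, 26 mm above the jaw's origin. The block is 58 mm wide (y), z 13 to 31 mm over the origin, with flat parallel sides from x -6 to 25 mm: hold it across y, fingertips no lower than z 13 mm so that they pass over the rails.
- stone_cast: Yellow stone cast of an upper jaw, 64 x 48 mm, 38 mm tall, no foot: not needed. Origin: centre of its underside.
- mouth_mirror: Steel mouth mirror, 145 mm long, 8 mm thick, lying in the shallow steel tray (110 x 210 x 16 mm). Origin: middle of the handle, underside.
- probe: Steel probe, 140 mm long, lying in the tray. Origin: middle of the handle, underside.
- bur_block: Blue block with burs, 60 x 35 x 22 mm. Origin: centre of its underside.
- curing_light: White cordless curing light upright in its round charger (80 mm across), 175 mm tall. Origin: centre of its underside.
- pencil: Yellow pencil, 185 mm long, lying on the bench. Origin: its middle, underside.
- mixing_bowl: Green rubber mixing bowl, 104 mm across, 50 mm tall. Origin: centre of its underside.
Things that resemble listed ones, but are neither listed nor needed, are in the scene too. What is shaped like the lower_jaw but turquoise is not meant.

How it is judged:
On the way, in this order (a step that is already met when the one before it is completed fails the run):
1. the carrier is twisted anticlockwise, freeing the post (value of joint post_twist above 0.55 rad), for 0.1 s.
2. the post is at its mark and the carrier is twisted back to its clockwise stop, locked (value of joint post_height between -0.007 and 0.005 m and value of joint post_twist below 0.12 rad), for 0.2 s.
3. the lower jaw is fully home in the carrier and the catch has sprung into its notch (distance between lower_jaw and carrier_home below 0.004 m and angle between the x axis of lower_jaw and the x axis of carrier, either way round below 0.06 rad and z of jaw_grip in the frame of carrier above 0.035 m and value of joint catch below 0.0012 m), for 0.2 s.
At the end, for the whole second after the job is handed in: Post at the mark (ring's lower edge 7 mm below to 5 mm above the sleeve's top); carrier within 0.12 rad of its clockwise stop; lower jaw home (origin within 4 mm of carrier_home, in line within 0.06 rad, on its foot) with the catch sprung in (under 1.2 mm); all at rest (all of step 2 and all of step 3 and linear speed of lower_jaw below 0.02 m/s and velocity of joint post_height between -0.005 and 0.005 m/s); the robot touches nothing.
It fails at once if another loose thing on the bench is shifted by more than 30 mm (distance of any of stone_cast, mouth_mirror, probe, bur_block, curing_light, pencil, mixing_bowl from where it was at the start of the episode above 0.03 m).
It also fails if it takes over 72 s, if anything falls off the work surface, if the arm or the gripper's body presses on something with over 40 N, if the wrist force passes 120 N, or if a joint passes its speed limit or range.

## Robot

A 6-joint arm with a two-finger parallel gripper is mounted at the origin on the work surface. World frame = base frame: x ahead of the robot, y to its left, z up, the work surface at z = 0. Lengths are in m, angles in rad, forces in N, time in s.
With the tool pointing down it reaches from about 0.375 to 0.9 m from the base axis. Payload 3.1 kg.
Tool frame: the origin (TCP) lies on the centre line of the jaws, within the pads' length; the fingertips stand 14 mm ahead of it and the grasp point (between the pads) lies 5 mm behind it; y points along the fingers, z is the direction in which the jaws open and shut, and the axes are right-handed (so a half turn about y gives the same grasp; the last joint's range is limited). The gripper opens to 87 mm and grips with 3 to 60 N. Pads are 19 mm wide; open, the fingers measure 117 mm over their backs; the gripper's body (75 mm by 190 mm) begins 51 mm behind the grasp point.
Start: joints at [0.948, 0.527, 1.433, -0, 1.181, -0.178], TCP at [0.269, 0.564, 0.237] pointing down, gripper open.
Joint ranges: [-3.08, 3.08], [-0.75, 2.2], [0.22, 2.44], [-1.43, 4.57], [0, 2.65], [-2.85, 2.85]. Speed limits (rad/s): [2.79, 2.79, 3.14, 3.14, 3.14, 3.14].

## Interface

Orientations are given as a unit quaternion [x, y, z, w].
In Python, from rig import robot, vision gives the robot as it stands.
- The arm moves only by the shell command python3 -m crank 'ROWS' [FORCE]. ROWS is JSON, a list of rows, each a list of 7 numbers: the shift along the tool's x, y, z as a fraction of full scale, then the turn, a rotation vector about the tool's x, y, z as a fraction of full scale, then the gripper command: -1 is shut, 1 is fully open, values between are in proportion. In form: [[x, y, z, wx, wy, wz, grip], ...]. A call has 1 to 10 rows; each row is the pose to reach, as a shift and turn from the pose commanded when the call began, along the tool's axes at that moment, turning the shorter way round; what a row does not reach only later rows make up. Full scale, the value 1, is 50 cm for a shift and pi rad for a turn. A row lasts 1/8 s, in which the tool goes at most 62.5 mm and 10.7 degrees, less where a joint would pass 70% of its speed; a pose out of reach is approached as far as the arm can. A call with a number of a shift or a turn outside -1 to 1 is refused whole. A call with a gripper value outside its range is refused whole. The fingers move at their own pace and stop on an object; FORCE is the grip in N (left out, the last holds). Time passes only in rows, so rows that repeat a pose let the fingers close. It gives the time, the measured TCP pose, the force and the opening at its end, in the units of the state.
- robot.get_obs(): the state, without advancing time (a new reading comes with each control period).
- vision.camera(name): name is "scene" or "top"; returns the picture (384x512x3 uint8, blue, green, red); there is no depth.
- vision.camera_info(name): a dict with "vfov" (degrees; the focal length in pixels is half the picture's height over the tangent of half this angle, whatever the lens; pixels are square), "cx", "cy" (the principal point, pixels), "world_from_camera" (4x4, takes a point from camera to world coordinates). Camera axes: x right, y up, looking along -z (the intrinsics and any distortion apply to the point x, -y, -z); pixel columns grow to the right and rows downward; lengths in m; the calibration is good to about 2 mm. A picture is of the moment at which its call begins. camera_info takes no time and is no camera call.
- robot.hand_in(): hands the job in, once; it reports no verdict.
The state is a dict: "time": time; "q": joint angles; "joint_velocities": joint speeds; "joint_torque": joint torques, N m; "position": TCP position; "tool_rot": TCP orientation; "ft_force": force on the tool from outside, world axes, zero at the start; "moment": the same for the moment, N m; "grip_width": finger opening in m.
Only numpy, scipy, OpenCV 4.12 (cv2) and the standard library are available. Lean on these libraries where they do the work, as an engineer would, in place of code of your own. Each camera call takes 0.05 s, during which the arm holds its last target.

## Working session

There is one attempt and no reset: what is moved stays moved. The work goes in short steps, Python scripts to look and compute and a shell command to move; the robot and the scene stay as the last step left them, time stands still between calls to the robot, and variables do not carry over. Pictures are saved under pics/ and viewed, and the job is handed in when it is done.

```bash
ls; mkdir -p pics
python3 - <<'E'
from rig import robot, vision
import cv2
o=robot.get_obs(); print(o)
for n in("scene","top"):
    im=vision.camera(n); cv2.imwrite(f"pics/{n}0.png",im); print(n,vision.camera_info(n))
E
```

```text
pics
{'time': 0.0, 'q': array([ 9.47490171e-01,  5.28454568e-01,  1.43388320e+00,  6.08589741e-06,
        1.18141578e+00, -1.78508435e-01]), 'joint_velocities': array([-0.00119689, -0.0008188 , -0.00044024,  0.00086016, -0.0006892 ,
       -0.00038149]), 'joint_torque': array([-1.08033979e-03, -4.40043175e+01, -1.76589578e+01,  6.33393601e-02,
        5.81344077e-02, -1.65278061e-04]), 'position': array([0.26848441, 0.56362091, 0.23558482]), 'tool_rot': array([ 0.6903936 , -0.15626726,  0.15566729, -0.68898833]), 'ft_force': array([-0.67156486,  0.06371171,  0.01806028]), 'moment': array([-0.01410821,  0.03823322, -0.00858428]), 'grip_width': 0.08702333424931953}
scene {'vfov': 49.14324168417079, 'cx': 256.5893311289725, 'cy': 183.89539274294623, 'world_from_camera': array([[ 0.29582807, -0.7690778 ,  0.56657311,  1.16488109],
       [ 0.95518196,  0.23155479, -0.18441747, -0.21833904],
       [ 0.01063866,  0.59573628,  0.80310965,  0.91625722],
       [ 0.        ,  0.        ,  0.        ,  1.        ]])}
top {'vfov': 47.403325089736526, 'cx': 253.4850985492219, 'cy': 190.17506946439568, 'world_from_camera': array([[ 0.02812276,  0.98608578, -0.16384125,  0.41765566],
       [-0.99939422,  0.02437496, -0.02484064, -0.03847749],
       [-0.02050138,  0.16444058,  0.98617391,  1.23425514],
       [ 0.        ,  0.        ,  0.        ,  1.        ]])}
```

View pics/scene0.png

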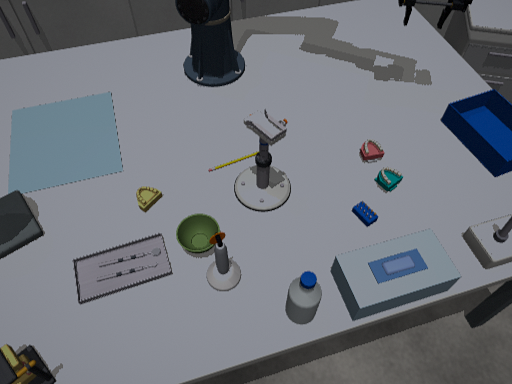

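View pics/top0.png

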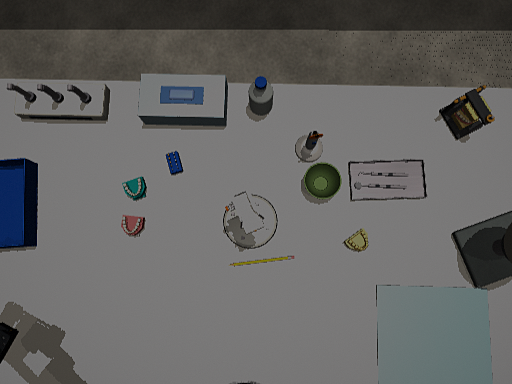

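Candidates for the jaw are pink-gum at scene (372,150) / top (133,224), turquoise (389,178) / (134,187), and yellow cast (148,197) / (357,240). The description picks the pink one, so I'll check it in a close crop. The carrier is at scene (266,124) / top (245,210).

Run:
```python
import cv2,numpy as np
s=cv2.imread("pics/scene0.png");t=cv2.imread("pics/top0.png")
def c(im,x,y,w,h,k): return cv2.resize(im[y:y+h,x:x+w],None,fx=k,fy=k,interpolation=cv2.INTER_CUBIC)
a=c(s,225,95,80,120,5);cv2.imwrite("pics/c_mount_s.png",a)
cv2.imwrite("pics/c_mount_t.png",c(t,215,180,70,75,7))
b=np.hstack([c(s,350,130,60,60,6),c(t,110,170,60,75,6)[:360]]);cv2.imwrite("pics/c_jaw.png",b)
```

```text
(no output)
```

View pics/c_mount_s.png

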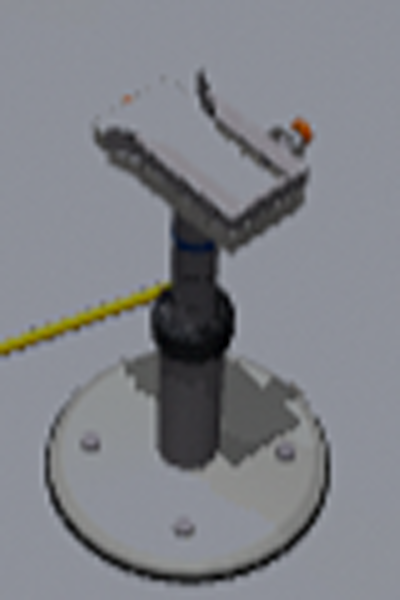

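View pics/c_mount_t.png

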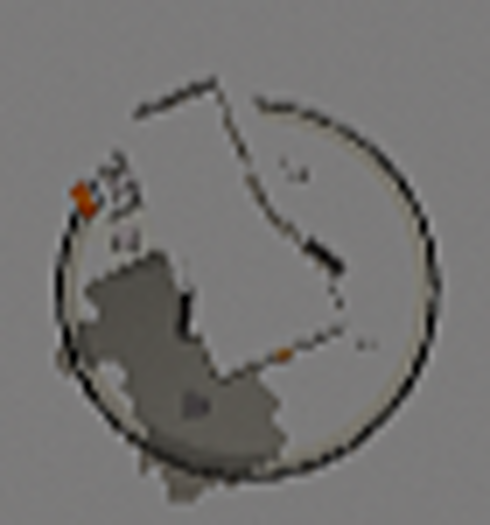

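View pics/c_jaw.png

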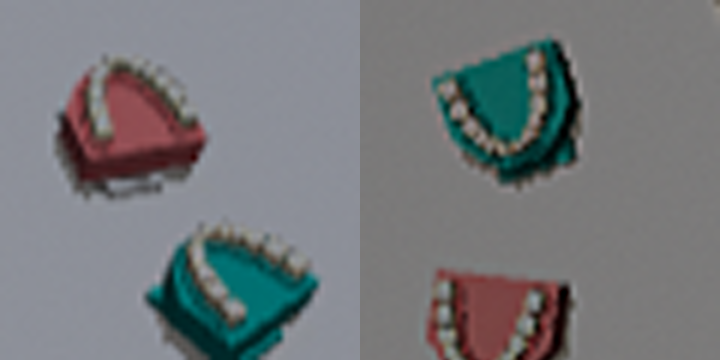

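The crop confirms it: the pink jaw on a white foot has its back teeth towards world +x, and the turquoise lookalike sits beside it at top (134,187). The carrier's open end (orange mark) faces world -x, slightly -y, and the catch is on +y.

```bash
cat > h.py <<'E'
import numpy as np,cv2
from rig import robot,vision
I={n:vision.camera_info(n) for n in("scene","top")}
def ray(n,u,v):
    i=I[n];f=192/np.tan(np.radians(i["vfov"]/2));M=np.array(i["world_from_camera"])
    d=M[:3,:3]@np.array([(u-i["cx"])/f,-(v-i["cy"])/f,-1.]);return M[:3,3],d/np.linalg.norm(d)
def plane(n,u,v,z):
    o,d=ray(n,u,v);return o+d*(z-o[2])/d[2]
def tri(ps,pt):
    o1,d1=ray("scene",*ps);o2,d2=ray("top",*pt)
    a=np.linalg.lstsq(np.c_[d1,-d2],o2-o1,rcond=None)[0]
    p,q=o1+a[0]*d1,o2+a[1]*d2;return (p+q)/2,np.linalg.norm(p-q)
def proj(n,P):
    i=I[n];f=192/np.tan(np.radians(i["vfov"]/2));M=np.linalg.inv(np.array(i["world_from_camera"]))
    c=M[:3,:3]@np.array(P)+M[:3,3];return np.array([i["cx"]-f*c[0]/c[2],i["cy"]+f*c[1]/c[2]])
def blobs(im,lo,hi,box,amin=2):
    x,y,w,h=box;hsv=cv2.cvtColor(im[y:y+h,x:x+w],cv2.COLOR_BGR2HSV)
    m=cv2.inRange(hsv,lo,hi);n,l,st,c=cv2.connectedComponentsWithStats(m)
    return [(tuple(np.round(c[k]+[x,y],2)),int(st[k,4]),tuple(int(v) for v in st[k,:4]+[x,y,0,0])) for k in range(1,n) if st[k,4]>=amin],m
E
python3 - <<'E'
from h import *
s=cv2.imread("pics/scene0.png");t=cv2.imread("pics/top0.png")
print("or s",blobs(s,(3,90,80),(18,255,255),(225,95,80,90))[0])
print("or t",blobs(t,(3,90,60),(18,255,255),(215,180,70,75))[0])
print("blue s",blobs(s,(100,120,30),(130,255,255),(225,95,80,90))[0])
print("pink s",blobs(s,(170,80,40),(180,255,255),(350,130,60,35),20)[0],blobs(s,(0,80,40),(8,255,255),(350,130,60,35),20)[0])
print("pink t",blobs(t,(170,80,40),(180,255,255),(105,200,60,50),20)[0],blobs(t,(0,80,40),(8,255,255),(105,200,60,50),20)[0])
# mount foot ellipse on plane z=.017
for P,n in(((45/5+225,450/5+95),"scene"),((328/5+225,460/5+95),"scene"),((190/5+225,575/5+95),"scene"),((60/7+215,290/7+180),"top"),((437/7+215,280/7+180),"top"),((250/7+215,478/7+180),"top"),((255/7+215,100/7+180),"top")):
    print(n,P,plane(n,*P,0.012))
E
```

```text
or s [((np.float64(285.0), np.float64(120.5)), 10, (283, 119, 4, 5))]
or t [((np.float64(226.58), np.float64(208.33)), 12, (225, 206, 4, 5)), ((np.float64(255.0), np.float64(230.25)), 4, (254, 230, 3, 2))]
blue s [((np.float64(263.5), np.float64(143.7)), 10, (260, 143, 8, 2))]
pink s [((np.float64(371.0), np.float64(151.91)), 238, (360, 143, 24, 17))] []
pink t [] [((np.float64(132.63), np.float64(222.53)), 174, (123, 215, 20, 19))]
scene (234.0, 185.0) [ 0.5130469  -0.06963285  0.012     ]
scene (290.6, 187.0) [0.56298658 0.07319923 0.012     ]
scene (263.0, 210.0) [ 0.61128534 -0.01960823  0.012     ]
top (223.57142857142858, 221.42857142857144) [0.52982287 0.07369309 0.012     ]
top (277.42857142857144, 220.0) [ 0.53778144 -0.0770784   0.012     ]
top (250.71428571428572, 248.28571428571428) [ 0.45724139 -0.00460295  0.012     ]
top (251.42857142857144, 194.28571428571428) [ 0.60878744 -0.00220313  0.012     ]
```

Run:
```python
import cv2,numpy as np
s=cv2.imread("pics/scene0.png");t=cv2.imread("pics/top0.png")
def c(im,x,y,w,h,k): return cv2.convertScaleAbs(cv2.resize(im[y:y+h,x:x+w],None,fx=k,fy=k,interpolation=cv2.INTER_NEAREST),alpha=1.4)
cv2.imwrite("pics/d1.png",c(s,240,102,50,55,10))
cv2.imwrite("pics/d2.png",np.hstack([c(s,355,135,34,34,11),c(t,115,205,34,34,11)]))
cv2.imwrite("pics/d3.png",c(t,220,185,50,52,11))
```

```text
(no output)
```

View pics/d1.png

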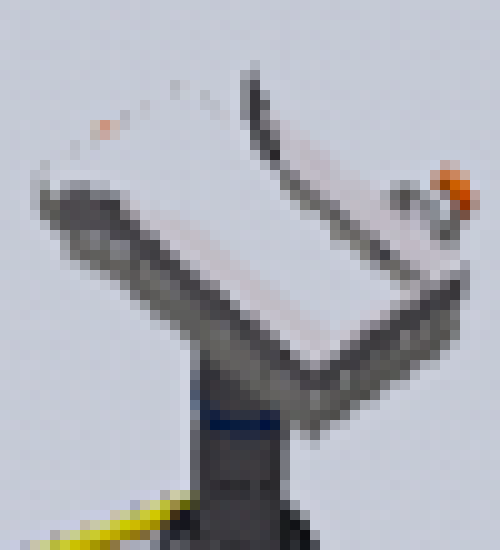

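View pics/d2.png

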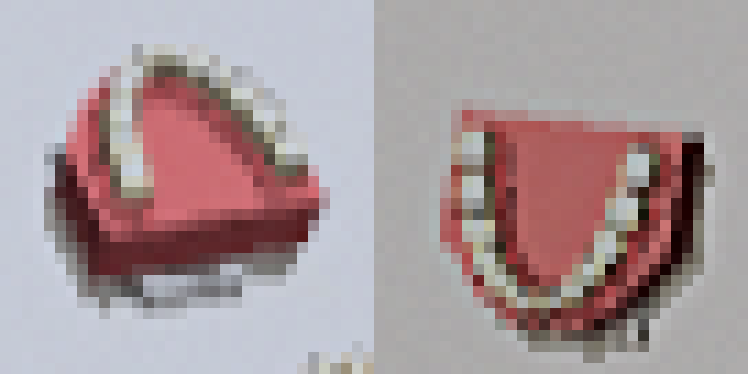

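View pics/d3.png

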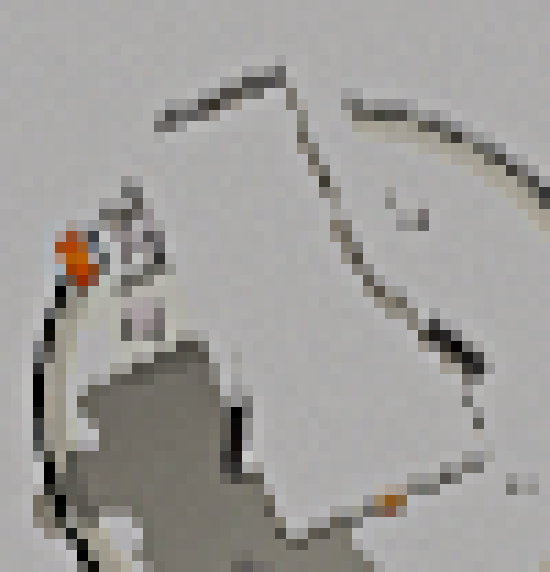

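Run:
```python
from h import *
P={}
for k,a,b in(("button",(285,120.5),(226.6,208.3)),("mark",(249.9,114.3),(255,230.2)),("closed-y",(271.3,138),(245,191.0)),("closed+y",(285.3,129.8),(233.8,195.3)),
  ("jawback-y",(363.6,155.9),(144.6,216.6)),("jawback+y",(383.8,151.8),(122.3,214.3))):
    p,e=tri(a,b);P[k]=p;print(k,p.round(4),"gap",round(e,4))
d=P["closed+y"]-P["closed-y"];print("closed w",np.linalg.norm(d))
m=(P["closed+y"]+P["closed-y"])/2;print("mid",m,"dir mark->mid",m-P["mark"],np.arctan2(*(m-P["mark"])[[1,0]]), "perp dir",np.arctan2(d[1],d[0])-np.pi/2)
d=P["jawback+y"]-P["jawback-y"];print("jaw w",np.linalg.norm(d),"yaw",np.arctan2(d[1],d[0])-np.pi/2,(P["jawback+y"]+P["jawback-y"])/2)
# blue ring: axis position at foot centre
for z in (0.16,.17,.18,.19,.2): print(z,proj("scene",[.533-.011*.9,-.002,z]),proj("scene",[.533,-.002,z]))
```

```text
button [0.5392 0.0482 0.2439] gap 0.0031
mark [ 0.4912 -0.0188  0.2371] gap 0.0012
closed-y [0.5798 0.005  0.242 ] gap 0.0021
closed+y [0.5698 0.035  0.2481] gap 0.0083
jawback-y [0.5361 0.293  0.035 ] gap 0.0042
jawback+y [0.5403 0.3537 0.0369] gap 0.0017
closed w 0.032191843815436355
mid [0.57479776 0.01997306 0.24503813] dir mark->mid [0.08360088 0.03880296 0.0079213 ] 0.43455473957093316 perp dir 0.3228216107858837
jaw w 0.06089059001333762 yaw -0.06784060779241186 [0.53819632 0.32332104 0.03594219]
0.16 [260.22021087 145.20350121] [261.46383455 148.16804788]
0.17 [260.293835   142.39914582] [261.5478882  145.37179365]
0.18 [260.36864788 139.54951124] [261.63330668 142.53013503]
0.19 [260.44467851 136.65349193] [261.7201235  139.64195708]
0.2 [260.52195689 133.70994605] [261.80837329 136.70610805]
```

```bash
cat >> h.py <<'E'
from scipy.spatial.transform import Rotation as R
def Rt(yaw): # tool y down, tool z along carrier +y dir (yaw) 
    z=np.array([-np.sin(yaw),np.cos(yaw),0]);y=np.array([0,0,-1.]);return R.from_matrix(np.c_[np.cross(y,z),y,z])
def rel(p,yaw,p0=None,R0=None):
    o=robot.get_obs();R0=R.from_quat(o["tool_rot"]) if R0 is None else R0;p0=o["position"] if p0 is None else p0
    best=min((Rt(yaw),Rt(yaw+np.pi)),key=lambda r:(R0.inv()*r).magnitude())
    s=R0.inv().apply(np.array(p)-p0)/.5; t=(R0.inv()*best).as_rotvec()/np.pi
    return s.round(4),t.round(4)
def st():
    o=robot.get_obs();r=R.from_quat(o["tool_rot"]).as_matrix();print("t",round(o["time"],2),"p",o["position"].round(4),"zyaw",round(np.arctan2(-r[0,2],r[1,2]),3),"ydir",r[:,1].round(3),"F",o["ft_force"].round(1),"M",o["moment"].round(2),"g",round(o["grip_width"],4),"q",o["q"].round(2))
E
python3 - <<'E'
from h import *
st()
print(rel([.534,0,.33],.41));print(rel([.269,.564,.33],.41))
E
```

```text
t 0.1 p [0.2685 0.5637 0.2357] zyaw -0.445 ydir [-0.001 -0.002 -1.   ] F [ 0.3  0.3 -0.1] M [ 0.01 -0.07  0.01] g 0.0871 q [ 0.95  0.53  1.43 -0.    1.18 -0.18]
(array([ 0.9643, -0.1875, -0.7896]), array([ 0.0005, -0.2721, -0.0004]))
(array([ 0.0005, -0.1887,  0.0006]), array([ 0.0005, -0.2721, -0.0004]))
```

```bash
python3 -m crank '[[0,-0.1875,0,0,0,0,1],[0.3,-0.1875,-0.25,0,-0.09,0,1],[0.964,-0.1875,-0.79,0,-0.272,0,1],[0.964,-0.1875,-0.79,0,-0.272,0,1],[0.964,-0.1875,-0.79,0,-0.272,0,1],[0.964,-0.1875,-0.79,0,-0.272,0,1],[0.964,-0.1875,-0.79,0,-0.272,0,1],[0.964,-0.1875,-0.79,0,-0.272,0,1],[0.964,-0.1875,-0.79,0,-0.272,0,1],[0.964,-0.1875,-0.79,0,-0.272,0,1]]'
python3 - <<'E'
from h import *
st();print(rel([.534,0,.33],.41))
E
```

```text
time: 1.35
position: [0.5003, 0.071, 0.3271]
tool_rot: [-0.692, -0.144, 0.144, 0.692]
ft_force: [0.8, -0.2, 0.5]
grip_width: 0.087
t 1.35 p [0.5003 0.071  0.3271] zyaw 0.409 ydir [-0.  0. -1.] F [ 0.8 -0.2  0.5] M [0.06 0.02 0.03] g 0.087 q [-0.08  0.26  1.61  0.    1.27 -2.06]
(array([ 0.0053, -0.0059, -0.1571]), array([-0.0001, -0.0002, -0.0001]))
```

q6 would come close to its limit when twisting, so I'll use the half-turned grasp.

```bash
python3 -m crank '[[0.005,-0.006,-0.157,0,0.5,0,1],[0.005,-0.006,-0.157,0,0.5,0,1],[0.005,-0.006,-0.157,0,0.5,0,1],[0.005,-0.006,-0.157,0,0.5,0,1],[0.005,-0.006,-0.157,0,0.5,0,1],[0.005,-0.006,-0.157,0,0.5,0,1],[0.005,-0.006,-0.157,0,0.5,0,1],[0.005,-0.006,-0.157,0,0.5,0,1],[0.005,-0.006,-0.157,0,0.5,0,1]]'
python3 -m crank '[[0,0,0,0,0.5,0,1],[0,0,0,0,0.5,0,1],[0,0,0,0,0.5,0,1],[0,0,0,0,0.5,0,1],[0,0,0,0,0.5,0,1],[0,0,0,0,0.5,0,1],[0,0,0,0,0.5,0,1],[0,0,0,0,0.5,0,1],[0,0,0,0,0.5,0,1]]'
python3 - <<'E'
from h import *
st();print(rel([.534,0,.238],.41))
for n in("scene","top"): cv2.imwrite(f"pics/{n}1.png",vision.camera(n))
s=cv2.imread("pics/scene1.png");t=cv2.imread("pics/top1.png")
c=lambda im,x,y,w,h,k:cv2.resize(im[y:y+h,x:x+w],None,fx=k,fy=k)
cv2.imwrite("pics/e1.png",np.hstack([c(s,215,65,90,100,4),c(t,200,160,90,100,4)]))
E
```

```text
time: 2.48
position: [0.5332, 0.002, 0.3298]
tool_rot: [0.591, -0.389, 0.388, -0.591]
ft_force: [-0.6, -0.5, -0.2]
grip_width: 0.0873
time: 3.6
position: [0.5332, 0.002, 0.3298]
tool_rot: [-0.143, 0.693, -0.692, 0.142]
ft_force: [0.2, -0.2, -0.3]
grip_width: 0.0868
t 3.6 p [0.5332 0.002  0.3298] zyaw -2.735 ydir [-0.001  0.    -1.   ] F [ 0.2 -0.2 -0.3] M [-0.09  0.19 -0.01] g 0.0868 q [-0.21  0.3   1.54 -0.    1.3   0.96]
(array([-1.000e-04,  1.835e-01,  4.400e-03]), array([ 0.0002, -0.0011,  0.0003]))
```

View pics/e1.png

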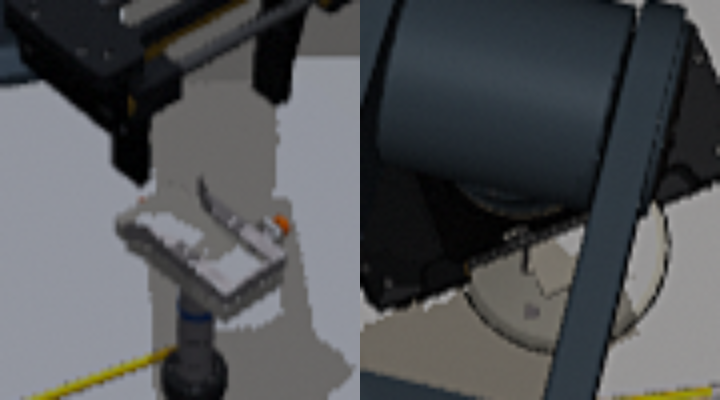

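Scene view shows the open fingers straddling the carrier at crop (130,170) and (275,90), aligned across its width. I'll descend and grip.

```bash
python3 -m crank '[[0,0.1,0.004,0,0,0,1],[0,0.14,0.004,0,0,0,1],[0,0.183,0.004,0,0,0,1],[0,0.183,0.004,0,0,0,1],[0,0.183,0.004,0,0,0,1]]' 15
python3 - <<'E'
from h import *
st()
im=vision.camera("scene");cv2.imwrite("pics/e2.png",cv2.resize(im[65:185,205:325],None,fx=5,fy=5))
E
```

```text
time: 4.32
position: [0.5349, -0.0, 0.2394]
tool_rot: [0.144, -0.692, 0.692, -0.144]
ft_force: [-0.4, -0.1, -0.0]
grip_width: 0.0872
t 4.33 p [ 0.5349 -0.      0.2394] zyaw -2.731 ydir [ 0.001 -0.    -1.   ] F [-0.4 -0.1 -0. ] M [-0.06  0.14  0.01] g 0.0872 q [-0.21  0.4   1.66  0.    1.08  0.95]
```

View pics/e2.png

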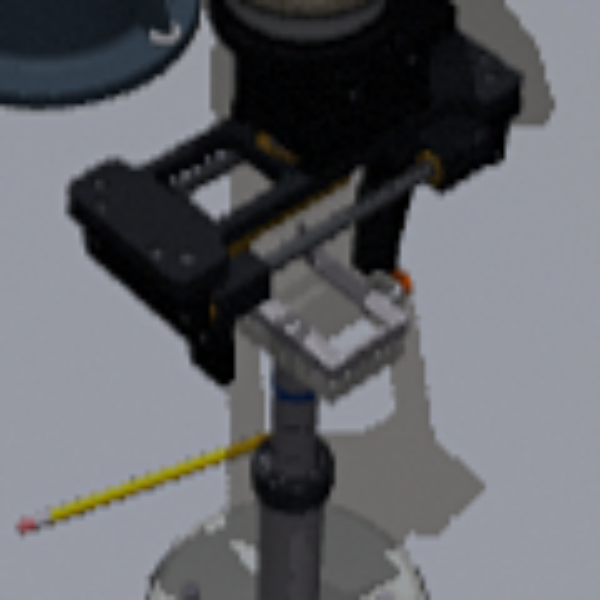

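```bash
python3 -m crank '[[0,0,0,0,0,0,-1],[0,0,0,0,0,0,-1],[0,0,0,0,0,0,-1],[0,0,0,0,0,0,-1],[0,0,0,0,0,0,-1],[0,0,0,0,0,0,-1],[0,0,0,0,0,0,-1],[0,0,0,0,0,0,-1]]' 12
python3 -c "
from h import *
st()"
```

```text
time: 5.38
position: [0.5342, 0.0005, 0.2387]
tool_rot: [-0.144, 0.693, -0.692, 0.144]
ft_force: [-1.1, 3.2, 1.7]
grip_width: 0.0463
t 5.38 p [5.342e-01 5.000e-04 2.387e-01] zyaw -2.732 ydir [-0.     0.001 -1.   ] F [-1.1  3.2  1.7] M [0.39 0.32 0.08] g 0.0463 q [-0.21  0.4   1.66  0.    1.08  0.95]
```

```bash
python3 -m crank '[[0,0,0,0,0,0,-1],[0,0,0,0,-0.03,0,-1],[0,0,0,0,-0.06,0,-1],[0,0,0,0,-0.09,0,-1],[0,0,0,0,-0.12,0,-1],[0,0,0,0,-0.15,0,-1],[0,0,0,0,-0.18,0,-1],[0,0,0,0,-0.21,0,-1],[0,0,0,0,-0.245,0,-1],[0,0,0,0,-0.245,0,-1]]' 50
python3 -c "
from h import *
st()
im=vision.camera('scene');cv2.imwrite('pics/e3.png',cv2.resize(im[65:185,205:325],None,fx=5,fy=5))"
```

```text
time: 6.62
position: [0.535, -0.0003, 0.2381]
tool_rot: [0.393, -0.588, 0.588, -0.393]
ft_force: [3.0, 1.0, -5.7]
grip_width: 0.0461
t 6.62 p [ 5.350e-01 -3.000e-04  2.381e-01] zyaw -1.964 ydir [ 0.001 -0.    -1.   ] F [ 3.   1.  -5.7] M [ 0.05 -0.35  0.03] g 0.0461 q [-0.21  0.4   1.66 -0.    1.08  0.18]
```

View pics/e3.png

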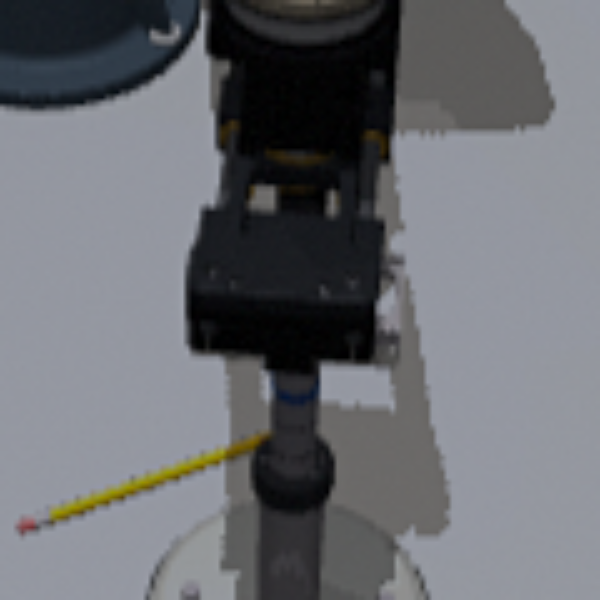

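The twist is 0.77 rad and the gripper now carries about 5 N, so the post is free. Next I lower it.

```bash
python3 -m crank '[[0,0.03,0,0,0,0,-1],[0,0.06,0,0,0,0,-1],[0,0.09,0,0,0,0,-1],[0,0.1,0,0,0,0,-1],[0,0.1,0,0,0,0,-1],[0,0.1,0,0,0,0,-1]]'
python3 -c "
from h import *
st()
im=vision.camera('scene');cv2.imwrite('pics/s4.png',im);cv2.imwrite('pics/e4.png',cv2.convertScaleAbs(cv2.resize(im[130:180,235:295],None,fx=10,fy=10,interpolation=0),alpha=1.6))"
```

```text
time: 7.42
position: [0.535, -0.0003, 0.1887]
tool_rot: [0.393, -0.587, 0.588, -0.393]
ft_force: [5.1, -1.5, -6.6]
grip_width: 0.0456
t 7.42 p [ 5.350e-01 -3.000e-04  1.887e-01] zyaw -1.962 ydir [ 0.001 -0.001 -1.   ] F [ 5.1 -1.5 -6.6] M [-0.37 -0.75  0.01] g 0.0456 q [-0.21  0.47  1.71 -0.    0.96  0.18]
```

View pics/e4.png

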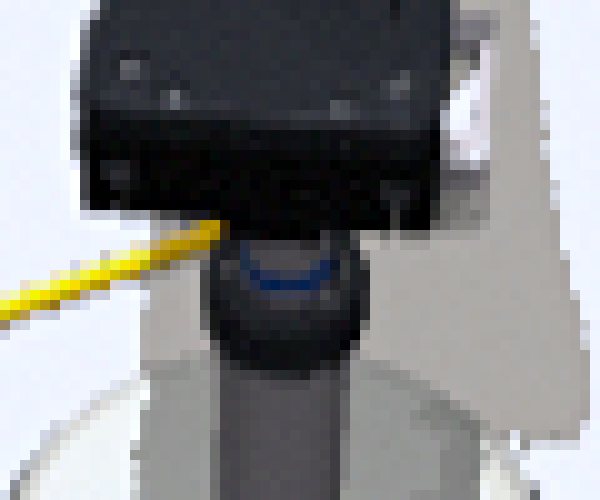

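```bash
python3 -c "
from h import *
d=I['scene']['world_from_camera'][:3,2];h=-d[:2]/np.hypot(*d[:2]);n=-h
A=np.array([.5345,0])
for z in(.126,.130,.133,.136,.14): print(z,'post front',proj('scene',[*(A+.011*n),z]).round(1),'back',proj('scene',[*(A-.011*n),z]).round(1))
print(n)
for z in (.13,.11): print(z,'collar front',proj('scene',[*(A+.0205*n),z]).round(1),'back',proj('scene',[*(A-.0205*n),z]).round(1),'sleeve',proj('scene',[*(A+.0165*n),z]).round(1))
s=cv2.imread('pics/s4.png');print(s[150:172,262:268].mean(1).astype(int).tolist())
"
```

```text
0.126 post front [262.1 161.1] back [262.2 154.2]
0.13 post front [262.2 160. ] back [262.2 153.2]
0.133 post front [262.2 159.2] back [262.2 152.4]
0.136 post front [262.2 158.4] back [262.3 151.6]
0.14 post front [262.2 157.4] back [262.3 150.5]
[ 0.95089524 -0.30951291]
0.13 collar front [262.1 163. ] back [262.2 150.2] sleeve [262.1 161.8]
0.11 collar front [262.  168.2] back [262.1 155.5] sleeve [262.  166.9]
[[3, 3, 2], [4, 4, 3], [3, 3, 3], [7, 6, 6], [36, 33, 33], [46, 42, 43], [48, 40, 39], [48, 32, 25], [46, 22, 10], [47, 37, 36], [36, 33, 33], [25, 22, 21], [23, 19, 18], [17, 15, 13], [12, 11, 9], [12, 10, 9], [14, 13, 11], [31, 29, 28], [48, 45, 46], [51, 49, 50], [51, 48, 49], [51, 48, 49]]
```

Ring's lower edge is at row ~158.8, with the collar top in front of it at rows 159-162. That leaves it at most about 3 mm high, so I'll go 2.5 mm further and lock.

```bash
python3 -m crank '[[0,0.005,0,0,0,0,-1],[0,0.005,0,0,0,0,-1],[0,0.005,0,0,0,0,-1]]'
python3 -c "
from h import *
st()
im=vision.camera('scene');cv2.imwrite('pics/s5.png',im);print(im[150:172,262:268].mean(1).astype(int).tolist())
cv2.imwrite('pics/e5.png',cv2.convertScaleAbs(cv2.resize(im[140:175,250:280],None,fx=18,fy=16,interpolation=0),alpha=2.5))"
```

```text
time: 7.85
position: [0.5349, -0.0003, 0.1865]
tool_rot: [0.393, -0.587, 0.588, -0.394]
ft_force: [4.8, -2.8, -4.0]
grip_width: 0.0453
t 7.85 p [ 5.349e-01 -3.000e-04  1.865e-01] zyaw -1.962 ydir [ 0.002 -0.001 -1.   ] F [ 4.8 -2.8 -4. ] M [-0.44 -0.75 -0.01] g 0.0453 q [-0.21  0.47  1.71 -0.    0.95  0.18]
[[4, 4, 3], [2, 3, 2], [2, 2, 1], [6, 6, 5], [15, 13, 13], [40, 37, 38], [47, 43, 44], [49, 39, 36], [47, 26, 18], [47, 27, 17], [36, 27, 25], [25, 23, 22], [23, 20, 19], [17, 14, 13], [14, 13, 10], [13, 11, 10], [14, 12, 11], [30, 28, 29], [48, 45, 46], [51, 48, 49], [51, 48, 49], [51, 47, 48]]
```

View pics/e5.png

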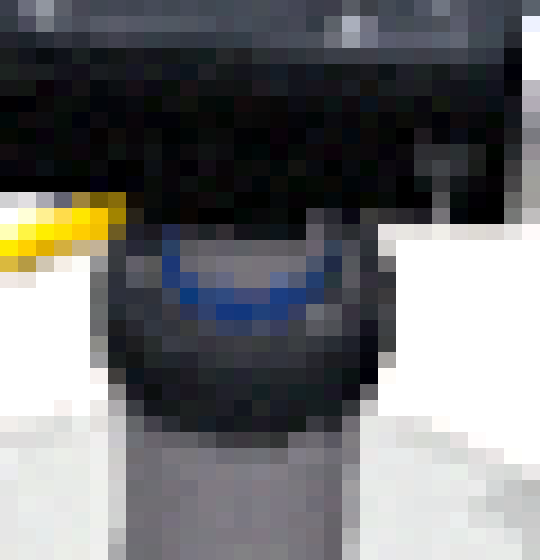

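Ring now sits right on the collar top (lower edge at row ~160, no bare post below it). I'll twist back clockwise to the stop.

```bash
python3 -m crank '[[0,0,0,0,0.03,0,-1],[0,0,0,0,0.06,0,-1],[0,0,0,0,0.09,0,-1],[0,0,0,0,0.12,0,-1],[0,0,0,0,0.15,0,-1],[0,0,0,0,0.18,0,-1],[0,0,0,0,0.21,0,-1],[0,0,0,0,0.235,0,-1],[0,0,0,0,0.25,0,-1],[0,0,0,0,0.25,0,-1]]' 55
python3 -c "
from h import *
st()"
```

```text
time: 9.15
position: [0.534, 0.0006, 0.1865]
tool_rot: [0.14, -0.693, 0.693, -0.14]
ft_force: [3.4, 1.2, -2.1]
grip_width: 0.0457
t 9.15 p [0.534  0.0006 0.1865] zyaw -2.743 ydir [-0. -0. -1.] F [ 3.4  1.2 -2.1] M [-0.02 -0.58  1.11] g 0.0457 q [-0.21  0.47  1.71 -0.    0.96  0.96]
```

A moment of 1.1 N·m shows it is at the stop. I'll release, rise and look.

```bash
python3 -m crank '[[0,0,0,0,-0.003,0,-1],[0,0,0,0,-0.003,0,1],[0,0,0,0,-0.003,0,1],[0,0,0,0,-0.003,0,1],[0,0,0,0,-0.003,0,1],[0,0,0,0,-0.003,0,1],[0,-0.08,0,0,0,0,1],[0,-0.17,0,0,0,0,1],[0,-0.24,0,0,0,0,1]]'
python3 - <<'E'
from h import *
st()
# above jaw
im=vision.camera("scene");cv2.imwrite("pics/s6.png",im)
print(rel([.51,.32,.31],-.06))
cv2.imwrite("pics/e6.png",cv2.convertScaleAbs(cv2.resize(im[110:180,230:310],None,fx=8,fy=8,interpolation=0),alpha=1.8))
E
```

```text
time: 10.28
position: [0.5346, 0.0, 0.308]
tool_rot: [0.138, -0.693, 0.694, -0.139]
ft_force: [-0.1, -0.1, -0.9]
grip_width: 0.0869
t 10.28 p [0.5346 0.     0.308 ] zyaw -2.748 ydir [ 0.001 -0.    -1.   ] F [-0.1 -0.1 -0.9] M [-0.03  0.12 -0.04] g 0.0869 q [-0.21  0.32  1.57  0.    1.25  0.97]
(array([-0.196 ,  0.0035, -0.6124]), array([-0.0012,  0.1445, -0.0031]))
```

View pics/e6.png

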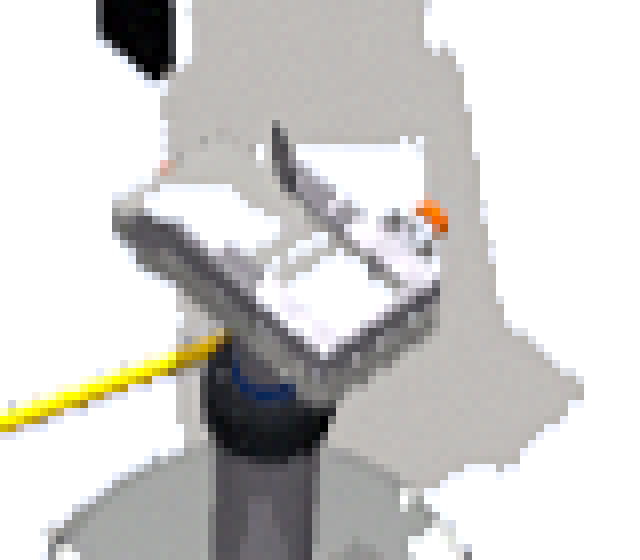

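Carrier is back in its first orientation, with the blue ring at crop (265,385) resting at the collar top. Now for a finer measurement of the pink jaw on its top plane, from both earlier pictures.

Run:
```python
from h import *
def pts(n,f,box):
    im=cv2.imread(f);x,y,w,h=box;hsv=cv2.cvtColor(im[y:y+h,x:x+w],cv2.COLOR_BGR2HSV)
    m=cv2.inRange(hsv,(0,70,40),(10,255,255))|cv2.inRange(hsv,(168,70,40),(180,255,255))
    return m,(x,y)
for n,b in(("top",(110,205,50,45)),("scene",(350,135,45,40))):
    m,(x,y)=pts(n,f"pics/{n}0.png",b)
    c=max(cv2.findContours(m,0,1)[0],key=cv2.contourArea)[:,0,:]+[x,y]
    hull=cv2.convexHull(c.astype(np.int32))[:,0]
    W=np.array([plane(n,u,v,.031)[:2] for u,v in hull]).astype(np.float32)
    print(n,np.c_[hull,W.round(3)].tolist() if n=="scene" else "")
    r=cv2.minAreaRect(W);print(r)
for n,ps in(("scene",[(363.6,155.9),(383.8,151.8)]),("top",[(144.6,216.6),(122.3,214.3)])):
    a,b=[plane(n,*p,.031) for p in ps];d=b-a;print(n,a,b,np.linalg.norm(d),-np.arctan2(d[0],d[1]),(a+b)/2)
```

```text
top 
((0.5114746689796448, 0.3275166153907776), (0.0586133673787117, 0.0511438213288784), 85.19141387939453)
scene [[371.0, 142.0, 0.492000013589859, 0.3409999907016754], [373.0, 143.0, 0.49799999594688416, 0.3440000116825104], [376.0, 145.0, 0.5070000290870667, 0.3490000069141388], [382.0, 150.0, 0.5289999842643738, 0.3569999933242798], [383.0, 151.0, 0.5329999923706055, 0.3580000102519989], [383.0, 154.0, 0.5429999828338623, 0.35199999809265137], [382.0, 156.0, 0.5490000247955322, 0.34599998593330383], [380.0, 157.0, 0.550000011920929, 0.33899998664855957], [369.0, 159.0, 0.5479999780654907, 0.3070000112056732], [363.0, 159.0, 0.5429999828338623, 0.29100000858306885], [360.0, 152.0, 0.5180000066757202, 0.2939999997615814], [360.0, 151.0, 0.5139999985694885, 0.29600000381469727], [361.0, 147.0, 0.5019999742507935, 0.3050000071525574], [363.0, 143.0, 0.48899999260902405, 0.31700000166893005], [368.0, 142.0, 0.49000000953674316, 0.3319999873638153]]
((0.5194284915924072, 0.3256082534790039), (0.06580065935850143, 0.05971592292189598), 86.0832290649414)
scene [0.53358481 0.29752877 0.031     ] [0.53617674 0.35843256 0.031     ] 0.060958914759903296 -0.04253204867197542 [0.53488077 0.32798066 0.031     ]
top [0.53574688 0.29199767 0.031     ] [0.54053907 0.35478279 0.031     ] 0.06296774244350381 -0.07617908143435767 [0.53814297 0.32339023 0.031     ]
```

```bash
python3 -c "
from h import *
print(rel([.515,.326,.30],-.075),rel([.515,.326,.12],-.075))"
```

```text
(array([-0.2096,  0.0236, -0.6198]), array([-0.0012,  0.1493, -0.0031])) (array([-0.2066,  0.3836, -0.6219]), array([-0.0012,  0.1493, -0.0031]))
```

```bash
python3 -m crank '[[-0.21,0.02,-0.62,-0.001,0.149,-0.003,1],[-0.21,0.02,-0.62,-0.001,0.149,-0.003,1],[-0.21,0.02,-0.62,-0.001,0.149,-0.003,1],[-0.21,0.02,-0.62,-0.001,0.149,-0.003,1],[-0.207,0.2,-0.622,-0.001,0.149,-0.003,1],[-0.207,0.38,-0.622,-0.001,0.149,-0.003,1],[-0.207,0.38,-0.622,-0.001,0.149,-0.003,1],[-0.207,0.38,-0.622,-0.001,0.149,-0.003,1],[-0.207,0.38,-0.622,-0.001,0.149,-0.003,1],[-0.207,0.38,-0.622,-0.001,0.149,-0.003,1]]'
python3 - <<'E'
from h import *
st();print(rel([.515,.326,.028],-.075))
im=vision.camera("scene");cv2.imwrite("pics/s7.png",im)
t=vision.camera("top")
cv2.imwrite("pics/e7.png",cv2.convertScaleAbs(np.hstack([cv2.resize(im[90:190,320:420],None,fx=4,fy=4),cv2.resize(t[170:270,80:180],None,fx=4,fy=4)]),alpha=1.5))
E
```

```text
time: 11.58
position: [0.5125, 0.327, 0.1185]
tool_rot: [0.024, 0.708, -0.706, -0.028]
ft_force: [0.1, -0.2, 0.5]
grip_width: 0.087
t 11.57 p [0.5125 0.327  0.1185] zyaw 3.067 ydir [-0.006  0.003 -1.   ] F [ 0.1 -0.2  0.5] M [-0.06  0.15 -0.  ] g 0.087 q [0.38 0.66 1.57 0.01 0.92 2.02]
(array([-0.0063,  0.181 ,  0.002 ]), array([0.0008, 0.    , 0.0019]))
```

View pics/e7.png

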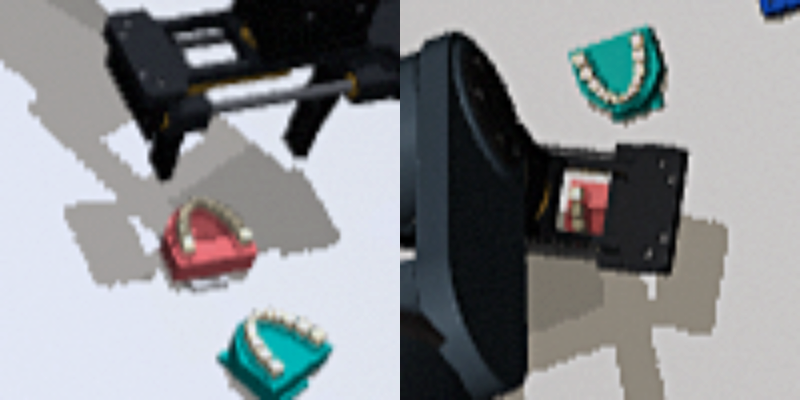

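Scene view: open gripper above the pink jaw (crop 210,240), fingers on both sides, turquoise one clear. Descending.

```bash
python3 -m crank '[[-0.006,0.08,0.002,0.001,0,0.002,1],[-0.006,0.13,0.002,0.001,0,0.002,1],[-0.006,0.165,0.002,0.001,0,0.002,1],[-0.006,0.18,0.002,0.001,0,0.002,1],[-0.006,0.18,0.002,0.001,0,0.002,1],[-0.006,0.18,0.002,0.001,0,0.002,1]]' 8
python3 - <<'E'
from h import *
st()
im=vision.camera("scene")
cv2.imwrite("pics/e8.png",cv2.convertScaleAbs(cv2.resize(im[110:190,330:410],None,fx=7,fy=7),alpha=1.5))
E
```

```text
time: 12.42
position: [0.5133, 0.3262, 0.0272]
tool_rot: [-0.026, -0.706, 0.707, 0.027]
ft_force: [0.3, 0.1, 0.1]
grip_width: 0.0872
t 12.43 p [0.5133 0.3262 0.0272] zyaw 3.068 ydir [-0.002 -0.001 -1.   ] F [0.3 0.1 0.1] M [-0.07  0.22 -0.01] g 0.0872 q [ 0.38  0.8   1.61 -0.    0.74  2.03]
```

View pics/e8.png

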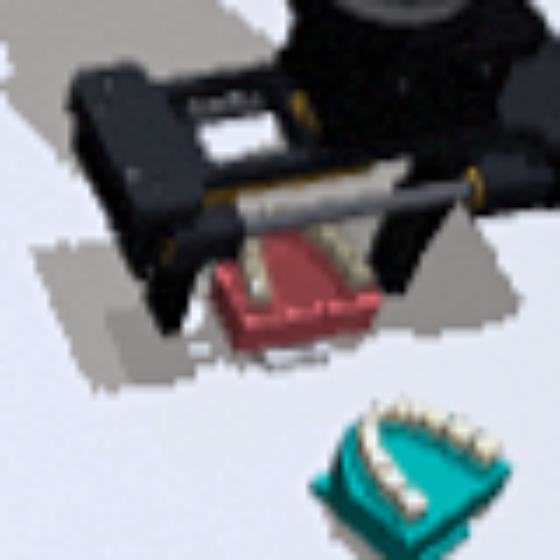

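```bash
python3 -m crank '[[0,-0.003,0,0,0,0,1],[0,-0.003,0,0,0,0,-1],[0,-0.003,0,0,0,0,-1],[0,-0.003,0,0,0,0,-1],[0,-0.003,0,0,0,0,-1],[0,-0.003,0,0,0,0,-1],[0,-0.003,0,0,0,0,-1],[0,-0.003,0,0,0,0,-1]]' 8
python3 -c "
from h import *
st()"
```

```text
time: 13.48
position: [0.5126, 0.3259, 0.0277]
tool_rot: [-0.025, -0.706, 0.707, 0.027]
ft_force: [0.7, 0.5, -0.3]
grip_width: 0.0575
t 13.47 p [0.5126 0.3259 0.0277] zyaw 3.068 ydir [-0.004 -0.002 -1.   ] F [ 0.7  0.5 -0.3] M [0.06 0.14 0.02] g 0.0575 q [ 0.38  0.8   1.61 -0.    0.74  2.03]
```

Gripped at 57.5 mm, as expected. I'll firm up the grip and lift.

```bash
python3 -m crank '[[0,0,0,0,0,0,-1],[0,0,0,0,0,0,-1],[0,-0.1,0,0,0,0,-1],[0,-0.2,0,0,0,0,-1],[0,-0.3,0,0,0,0,-1],[0,-0.4,0,0,0,0,-1],[0,-0.5,0,0,0,0,-1],[0,-0.53,0,0,0,0,-1],[0,-0.53,0,0,0,0,-1]]' 25
python3 - <<'E'
from h import *
st();print(rel([.481,-.0232,.29],.405))
E
```

```text
time: 14.6
position: [0.5133, 0.3262, 0.2927]
tool_rot: [-0.025, -0.706, 0.707, 0.027]
ft_force: [0.2, 0.2, -0.9]
grip_width: 0.0575
t 14.6 p [0.5133 0.3262 0.2927] zyaw 3.067 ydir [-0.003 -0.002 -1.   ] F [ 0.2  0.2 -0.9] M [-0.07  0.2   0.03] g 0.0575 q [ 0.38  0.45  1.41 -0.    1.29  2.03]
(array([0.0127, 0.0071, 0.7017]), array([-0.0005, -0.1525,  0.0012]))
```

```bash
python3 -m crank '[[0.003,0.007,0.1,0,-0.02,0,-1],[0.006,0.007,0.2,0,-0.04,0,-1],[0.013,0.007,0.3,0,-0.06,0,-1],[0.013,0.007,0.4,0,-0.08,0,-1],[0.013,0.007,0.5,0,-0.11,0.001,-1],[0.013,0.007,0.6,0,-0.14,0.001,-1],[0.013,0.007,0.702,-0.001,-0.153,0.001,-1],[0.013,0.007,0.702,-0.001,-0.153,0.001,-1],[0.013,0.007,0.702,-0.001,-0.153,0.001,-1]]'
python3 - <<'E'
from h import *
st();print(rel([.481,-.0232,.229],.405))
s=vision.camera("scene");t=vision.camera("top");cv2.imwrite("pics/s9.png",s);cv2.imwrite("pics/t9.png",t)
cv2.imwrite("pics/e9.png",cv2.convertScaleAbs(np.hstack([cv2.resize(s[70:170,215:305],None,fx=4,fy=5),cv2.resize(t[170:270,205:295],None,fx=4,fy=5)]),alpha=1.5))
E
```

```text
time: 15.72
position: [0.4798, -0.0227, 0.288]
tool_rot: [-0.144, 0.694, -0.691, 0.141]
ft_force: [0.2, 0.4, -1.0]
grip_width: 0.0579
t 15.72 p [ 0.4798 -0.0227  0.288 ] zyaw -2.736 ydir [-0.006  0.003 -1.   ] F [ 0.2  0.4 -1. ] M [-0.06  0.13 -0.01] g 0.0579 q [-0.28  0.27  1.71  0.    1.16  0.88]
(array([-0.0024,  0.1181,  0.0025]), array([0.0017, 0.0001, 0.0013]))
```

View pics/e9.png

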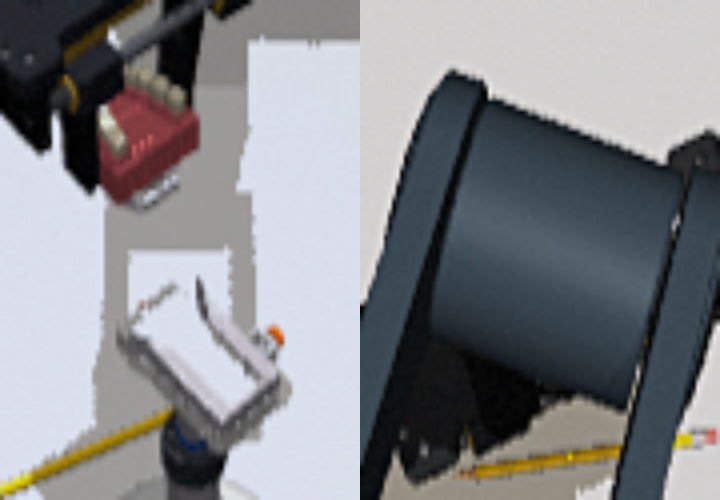

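```bash
python3 -m crank '[[-0.002,0.05,0.002,0.002,0,0.001,-1],[-0.002,0.09,0.002,0.002,0,0.001,-1],[-0.002,0.13,0.002,0.002,0,0.001,-1],[-0.002,0.13,0.002,0.002,0,0.001,-1],[-0.002,0.13,0.002,0.002,0,0.001,-1]]'
python3 - <<'E'
from h import *
st();print(rel([.481,-.0232,.2135],.405))
s=vision.camera("scene");cv2.imwrite("pics/s10.png",s)
cv2.imwrite("pics/e10.png",cv2.convertScaleAbs(cv2.resize(s[85:160,225:300],None,fx=8,fy=8,interpolation=0),alpha=1.6))
E
```

```text
time: 16.45
position: [0.4828, -0.0228, 0.2255]
tool_rot: [0.142, -0.691, 0.694, -0.145]
ft_force: [1.0, 0.2, -0.6]
grip_width: 0.0573
t 16.45 p [ 0.4828 -0.0228  0.2255] zyaw -2.734 ydir [ 0.005 -0.003 -1.   ] F [ 1.   0.2 -0.6] M [-0.08  0.14 -0.  ] g 0.0573 q [-0.28  0.35  1.8  -0.    0.99  0.89]
(array([ 0.0036,  0.0239, -0.0009]), array([-0.0015,  0.001 , -0.0011]))
```

View pics/e10.png

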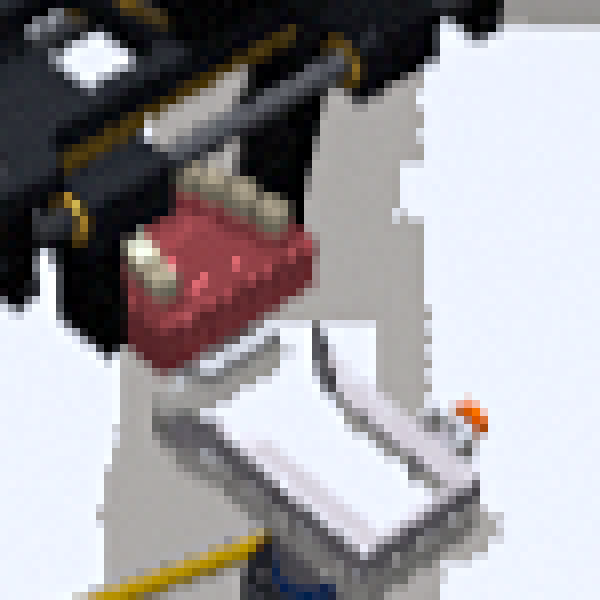

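Run:
```python
from h import *
A=np.array([.5343,-.0003]);c,s=np.cos(.405),np.sin(.405)
def cw(x,y,z): return [A[0]+c*x-s*y,A[1]+s*x+c*y,z]
for z in(.19,.194,.198,.245,.249): print(z,"corner-y",proj("scene",cw(.046,-.023,z)).round(1),"button",proj("scene",cw(.0235,.043,z)).round(1))
b=blobs(cv2.imread("pics/s10.png"),(3,90,80),(18,255,255),(270,130,25,20));print(b[0])
o=robot.get_obs();p=o["position"]
for dx in(.022,.025,.028):
  print(dx,[proj("scene",[p[0]+c*dx-s*y,p[1]+s*dx+c*y,p[2]+.003]).round(1).tolist() for y in(-.029,.029)],[proj("scene",[p[0]+c*dx-s*y,p[1]+s*dx+c*y,p[2]-.0155]).round(1).tolist() for y in(-.029,.029)])
```

```text
0.19 corner-y [268.2 156.3] button [283.  136.9]
0.194 corner-y [268.3 155.1] button [283.1 135.7]
0.198 corner-y [268.3 153.9] button [283.2 134.5]
0.245 corner-y [269.  139.7] button [284.4 120.1]
0.249 corner-y [269.1 138.5] button [284.6 118.8]
[((np.float64(283.67), np.float64(136.67)), 9, (282, 135, 4, 4))]
0.022 [[243.2, 125.9], [262.5, 114.4]] [[243.3, 131.6], [262.4, 120.1]]
0.025 [[244.1, 126.7], [263.4, 115.1]] [[244.2, 132.3], [263.2, 120.8]]
0.028 [[244.9, 127.4], [264.2, 115.8]] [[245.0, 133.1], [264.0, 121.5]]
```

```bash
python3 -m crank '[[0,0.008,0,0,0,0,-1],[0,0.016,0,0,0,0,-1],[0,0.016,0,0,0,0,-1]]'
cat >> h.py <<'E'
def avg(n=4):
    L=[]
    for _ in range(n):
        vision.camera("scene");L.append(robot.get_obs())
    P=np.mean([o["position"] for o in L],0);F=np.mean([o["ft_force"] for o in L],0);M=np.mean([o["moment"] for o in L],0)
    r=R.from_quat([o["tool_rot"] for o in L]).mean().as_matrix()
    A=np.array([.5343,-.0003]);c,s=np.cos(.405),np.sin(.405);d=P[:2]-A
    print("t",round(L[-1]["time"],2),"P",P.round(4),"carrier xy",(c*d[0]+s*d[1]).round(4),(-s*d[0]+c*d[1]).round(4),"zyaw",round(np.arctan2(-r[0,2],r[1,2])+np.pi,4),"ydir",r[:,1].round(4),"F",F.round(2),"M",M.round(2),"sdF",np.std([o["ft_force"] for o in L],0).round(2),"g",L[-1]["grip_width"].round(4))
E
python3 -c "
from h import *
avg(5)"
```

```text
time: 16.88
position: [0.4821, -0.0236, 0.2168]
tool_rot: [0.142, -0.691, 0.694, -0.144]
ft_force: [0.3, -0.8, -1.5]
grip_width: 0.0575Traceback (most recent call last):
  File "<string>", line 3, in <module>
    avg(5)
    ~~~^^^
  File "h.py", line 37, in avg
    print("t",round(L[-1]["time"],2),"P",P.round(4),"carrier xy",(c*d[0]+s*d[1]).round(4),(-s*d[0]+c*d[1]).round(4),"zyaw",round(np.arctan2(-r[0,2],r[1,2])+np.pi,4),"ydir",r[:,1].round(4),"F",F.round(2),"M",M.round(2),"sdF",np.std([o["ft_force"] for o in L],0).round(2),"g",L[-1]["grip_width"].round(4))
                                                                                                                                                                                                                                                                                  ^^^^^^^^^^^^^^^^^^^^^^^^^
AttributeError: 'float' object has no attribute 'round'
```

```bash
sed -i 's/,"g",L\[-1\]\["grip_width"\].round(4)//' h.py
python3 -c "
from h import *
avg(6)"
```

```text
t 17.43 P [ 0.4824 -0.0236  0.2171] carrier xy -0.0569 -0.001 zyaw 0.4065 ydir [ 0.0044 -0.003  -1.    ] F [ 0.09  0.04 -1.08] M [-0.04  0.13 -0.02] sdF [0.25 0.49 0.51]
```

```bash
python3 -m crank '[[0,0.004,-0.002,-0.002,0,-0.0015,-1],[0,0.004,-0.002,-0.002,0,-0.0015,-1]]'; python3 -c "
from h import *
avg(4)"; python3 -m crank '[[0,0.002,0,0,0,0,-1],[0,0.002,0,0,0,0,-1]]'; python3 -c "
from h import *
avg(4)"
```

```text
time: 17.68
position: [0.4819, -0.0226, 0.2149]
tool_rot: [-0.144, 0.693, -0.692, 0.142]
ft_force: [-0.1, 0.0, -2.4]
grip_width: 0.0578
t 17.88 P [ 0.482  -0.0227  0.215 ] carrier xy -0.0569 0.0001 zyaw 0.4066 ydir [-0.0027  0.001  -1.    ] F [ 0.23  0.3  -1.2 ] M [-0.08  0.15  0.01] sdF [0.15 0.68 0.39]
time: 18.12
position: [0.4819, -0.0226, 0.214]
tool_rot: [-0.144, 0.693, -0.692, 0.142]
ft_force: [0.1, 0.7, -1.7]
grip_width: 0.058
t 18.32 P [ 0.482  -0.0227  0.214 ] carrier xy -0.0569 0.0001 zyaw 0.4066 ydir [-2.6e-03  9.0e-04 -1.0e+00] F [-0.01  0.14 -1.39] M [-0.08  0.14  0.  ] sdF [0.76 0.48 0.38]
```

```bash
for i in 1 2 3; do python3 -m crank '[[0,0.002,0,0,0,0,-1],[0,0.002,0,0,0,0,-1]]' | sed -n 4p; python3 -c "
from h import *
avg(4)"; done
```

```text
ft_force: [-0.3, -0.7, -1.6]
t 18.77 P [ 0.482  -0.0227  0.213 ] carrier xy -0.0569 0.0001 zyaw 0.4066 ydir [-0.0026  0.001  -1.    ] F [-0.03 -0.17 -1.32] M [-0.08  0.17 -0.01] sdF [0.6  0.63 0.67]
ft_force: [-0.8, -0.1, 1.1]
t 19.23 P [ 0.4821 -0.0227  0.2123] carrier xy -0.0568 -0.0001 zyaw 0.4066 ydir [-2.2e-03  7.0e-04 -1.0e+00] F [-0.22 -0.44  1.6 ] M [-0.12  0.24  0.  ] sdF [0.2  0.42 0.9 ]
ft_force: [-3.5, -0.4, 8.1]
t 19.68 P [ 0.4822 -0.0229  0.2121] carrier xy -0.0568 -0.0002 zyaw 0.407 ydir [-1.6e-03  1.0e-04 -1.0e+00] F [-2.79 -0.24  8.12] M [-0.17  0.49  0.04] sdF [0.57 0.58 0.46]
```

Contact found: bed at TCP z 0.2125, which puts the bed at ~0.185 as estimated. I'll back off about 1 mm and slide in.

```bash
python3 -m crank '[[0,-0.005,0,0,0,0,-1],[-0.01,-0.005,0,0,0,0,-1],[-0.025,-0.005,0,0,0,0,-1],[-0.04,-0.005,0,0,0,0,-1],[-0.055,-0.005,0,0,0,0,-1],[-0.07,-0.005,0,0,0,0,-1],[-0.07,-0.005,0,0,0,0,-1]]'; python3 -c "
from h import *
avg(4)
im=vision.camera('scene');cv2.imwrite('pics/e11.png',cv2.convertScaleAbs(cv2.resize(im[85:160,225:300],None,fx=8,fy=8,interpolation=0),alpha=1.6))"
```

```text
time: 20.55
position: [0.5148, -0.0086, 0.2134]
tool_rot: [-0.144, 0.693, -0.692, 0.142]
ft_force: [-1.0, 0.1, -1.6]
grip_width: 0.0574
t 20.75 P [ 0.514  -0.0087  0.2134] carrier xy -0.022 0.0003 zyaw 0.4068 ydir [-0.0031  0.001  -1.    ] F [ 0.11 -0.15 -1.54] M [-0.07  0.13 -0.01] sdF [0.43 0.35 0.26]
```

View pics/e11.png

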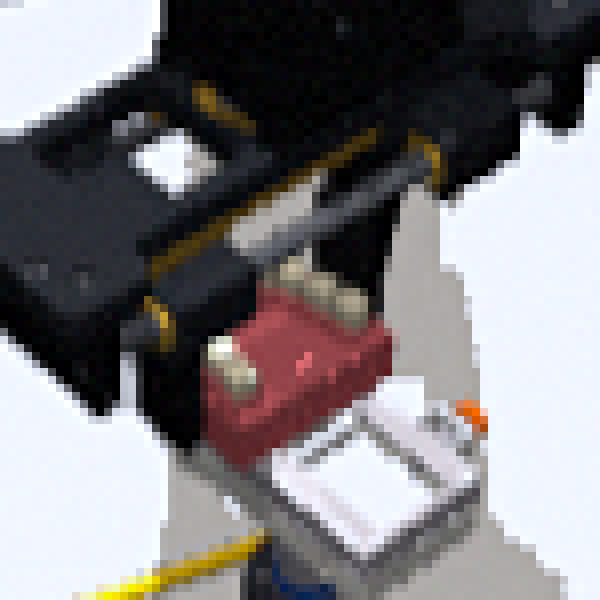

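The foot is between the rails (crop 330,450) and the forces are nil. I'll continue towards the catch.

```bash
python3 -m crank '[[-0.012,0,0,0,0,0,-1],[-0.024,0,0,0,0,0,-1],[-0.036,0,0,0,0,0,-1],[-0.048,0,0,0,0,0,-1],[-0.06,0,0,0,0,0,-1],[-0.06,0,0,0,0,0,-1]]'; python3 -c "
from h import *
avg(3)"
```

```text
time: 21.55
position: [0.5416, 0.003, 0.2132]
tool_rot: [-0.144, 0.693, -0.692, 0.142]
ft_force: [-0.6, -0.8, -1.0]
grip_width: 0.0577
t 21.7 P [0.5413 0.0029 0.2132] carrier xy 0.0077 0.0002 zyaw 0.4069 ydir [-3.7e-03  6.0e-04 -1.0e+00] F [-0.71 -1.47 -1.41] M [-0.29  0.3   0.02] sdF [0.76 0.2  0.38]
```

```bash
for i in 1 2; do python3 -m crank '[[-0.004,0,0,0,0,0,-1],[-0.008,0,0,0,0,0,-1],[-0.008,0,0,0,0,0,-1]]' | sed -n 4p; python3 -c "
from h import *
avg(3)"; done; python3 -c "
from h import *
im=vision.camera('scene');cv2.imwrite('pics/e12.png',cv2.convertScaleAbs(cv2.resize(im[85:160,225:300],None,fx=8,fy=8,interpolation=0),alpha=1.6));print(blobs(im,(3,90,80),(18,255,255),(270,130,25,20))[0])"
```

```text
ft_force: [0.2, -1.2, -1.1]
t 22.23 P [0.5458 0.0048 0.2136] carrier xy 0.0126 0.0001 zyaw 0.4065 ydir [-0.0014  0.0012 -1.    ] F [ 0.46 -1.08 -1.52] M [-0.13  0.14 -0.02] sdF [0.43 0.25 0.29]
ft_force: [0.3, -0.4, -1.1]
t 22.75 P [0.5491 0.0064 0.2133] carrier xy 0.0162 0.0003 zyaw 0.4066 ydir [-0.0026  0.0012 -1.    ] F [ 0.39 -0.25 -2.35] M [-0.03  0.15 -0.02] sdF [0.26 0.29 0.59]
[]
```

View pics/e12.png

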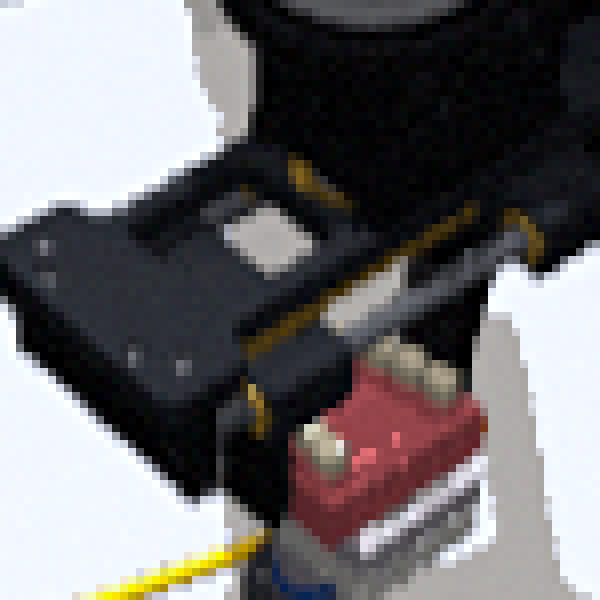

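```bash
for i in 1 2; do python3 -m crank '[[-0.002,0,0,0,0,0,-1],[-0.002,0,0,0,0,0,-1]]' | sed -n 4p; python3 -c "
from h import *
avg(3)"; done
```

```text
ft_force: [-2.0, -0.6, 0.3]
t 23.2 P [0.5496 0.0066 0.2134] carrier xy 0.0168 0.0003 zyaw 0.4067 ydir [-3.3e-03  9.0e-04 -1.0e+00] F [-1.19 -0.52 -0.85] M [-0.17  0.37 -0.01] sdF [0.51 0.2  0.36]
ft_force: [-4.7, -2.4, 2.1]
t 23.6 P [0.5499 0.0067 0.2133] carrier xy 0.0171 0.0003 zyaw 0.4069 ydir [-4.9e-03  3.0e-04 -1.0e+00] F [-4.71 -2.67  1.43] M [-0.5   0.97  0.06] sdF [0.23 0.47 0.16]
```

Side load vanished at 16 mm and a stop was met, which points to the catch having clicked. A gentle pull back will tell.

```bash
python3 -m crank '[[0.003,0,0,0,0,0,-1],[0.006,0,0,0,0,0,-1],[0.006,0,0,0,0,0,-1]]' | sed -n 4p; python3 -c "
from h import *
avg(3)"
```

```text
ft_force: [0.4, 1.0, -1.2]
t 24.12 P [0.5488 0.0061 0.2135] carrier xy 0.0158 0.0002 zyaw 0.4065 ydir [-0.0011  0.0014 -1.    ] F [ 0.    0.27 -1.51] M [ 0.07  0.13 -0.  ] sdF [0.26 0.42 0.62]
```

```bash
python3 -m crank '[[0.002,0,0,0,0,0,-1],[0.002,0,0,0,0,0,-1]]' | sed -n 4p; python3 -c "
from h import *
avg(3)";python3 -m crank '[[0.002,0,0,0,0,0,-1],[0.002,0,0,0,0,0,-1]]' | sed -n 4p; python3 -c "
from h import *
avg(3)"
```

```text
ft_force: [-0.0, 1.2, -1.0]
t 24.52 P [0.5474 0.0055 0.2135] carrier xy 0.0143 0.0001 zyaw 0.4064 ydir [-0.002   0.0011 -1.    ] F [ 0.87  1.7  -1.44] M [ 0.13  0.   -0.  ] sdF [0.44 0.6  0.27]
ft_force: [3.3, 2.7, -2.7]
t 24.93 P [0.5471 0.0053 0.2135] carrier xy 0.0139 0.0001 zyaw 0.4063 ydir [-7.0e-04  1.5e-03 -1.0e+00] F [ 3.24  3.35 -2.21] M [ 0.47 -0.51 -0.02] sdF [0.42 0.49 0.35]
```

It resists pulling with ~4.6 N, so it is latched. I'll return to the middle of the play, let go, rise and move away.

```bash
python3 -m crank '[[-0.004,0,0,0,0,0,-1],[-0.005,0.001,0,0,0,0,-1],[-0.005,0.001,0,0,0,0,-1],[-0.005,0.001,0,0,0,0,1],[-0.005,0.001,0,0,0,0,1],[-0.005,0.001,0,0,0,0,1],[-0.005,0.001,0,0,0,0,1],[-0.005,0.001,0,0,0,0,1]]'; python3 -c "
from h import *
avg(2)"; python3 -m crank '[[0,-0.06,0,0,0,0,1],[0,-0.15,0,0,0,0,1],[0,-0.27,0,0,0,0,1],[0.1,-0.3,0.1,0,0,0,1],[0.2,-0.3,0.2,0,0,0,1],[0.2,-0.3,0.3,0,0,0,1],[0.2,-0.3,0.4,0,0,0,1],[0.2,-0.3,0.5,0,0,0,1],[0.2,-0.3,0.5,0,0,0,1]]'; python3 -c "
from h import *
st()
for n,(x,y) in (('scene',(225,85)),('top',(205,175))):
    im=vision.camera(n);cv2.imwrite(f'pics/{n}13.png',im);cv2.imwrite(f'pics/f_{n}.png',cv2.convertScaleAbs(cv2.resize(im[y:y+75,x:x+80],None,fx=8,fy=8,interpolation=0),alpha=1.5))"
```

```text
time: 25.92
position: [0.5486, 0.006, 0.213]
tool_rot: [-0.144, 0.693, -0.692, 0.142]
ft_force: [1.1, -0.4, -0.5]
grip_width: 0.0862
t 26.02 P [0.5486 0.006  0.2129] carrier xy 0.0156 0.0002 zyaw 0.4066 ydir [-2.6e-03  9.0e-04 -1.0e+00] F [-0.06  0.33 -0.06] M [-0.05  0.12  0.03] sdF [0.03 1.16 0.09]
time: 27.15
position: [0.5566, -0.2669, 0.3615]
tool_rot: [-0.142, 0.693, -0.693, 0.141]
ft_force: [0.1, 0.5, 0.4]
grip_width: 0.0871
t 27.15 p [ 0.5566 -0.2669  0.3615] zyaw -2.739 ydir [-0.003  0.    -1.   ] F [0.1 0.5 0.4] M [-0.03  0.12  0.  ] g 0.0871 q [-0.63  0.41  1.29 -0.    1.45  0.54]
```

View pics/f_scene.png

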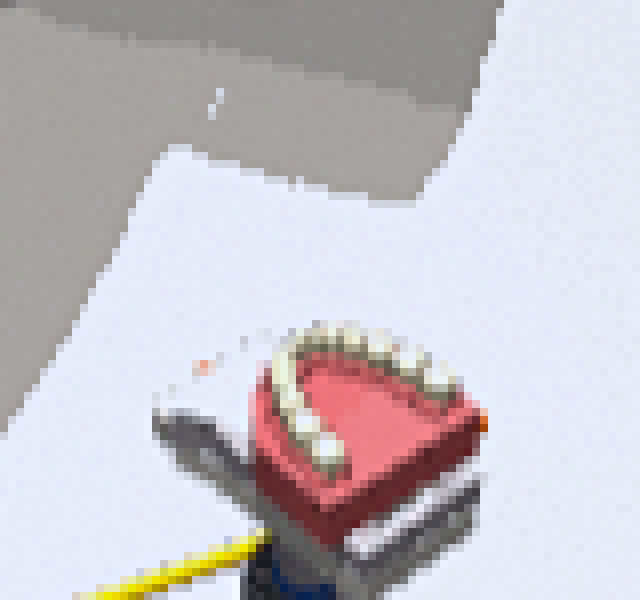

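View pics/f_top.png

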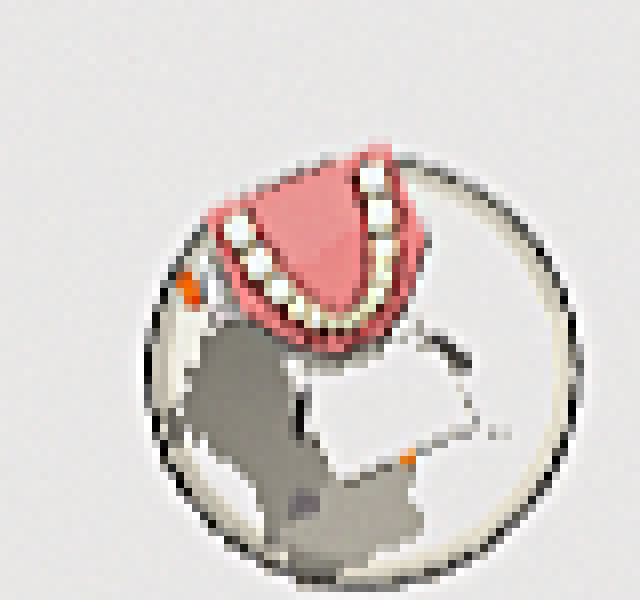

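Run:
```python
from h import *
A=np.array([.5343,-.0003]);
s=cv2.imread("pics/scene13.png");t=cv2.imread("pics/top13.png");t0=cv2.imread("pics/top0.png")
def cf(P,y=.405):
    d=P[:2]-A;return (np.cos(y)*d[0]+np.sin(y)*d[1]).round(4),(-np.sin(y)*d[0]+np.cos(y)*d[1]).round(4)
for im,dz in((t0,.052),(t,0)):
    B=blobs(im,(3,90,60),(18,255,255),(215,190,60,60))[0]
    for c,a,_ in B: print(c,a,"carrier",cf(plane("top",*c,.190+dz)))
h=cv2.cvtColor(t[185:230,225:265],cv2.COLOR_BGR2HSV)
m=cv2.inRange(h,(0,70,40),(8,255,255))|cv2.inRange(h,(168,70,40),(180,255,255))
c=max(cv2.findContours(m,0,1)[0],key=cv2.contourArea)[:,0,:]+[225,185]
W=np.array([plane("top",u,v,.216)[:2] for u,v in c]).astype(np.float32);r=cv2.minAreaRect(W);print(r,cf(np.array(r[0])))
for n,p in(("back+y",(231.0,200.9)),("back-y",(253.2,193.0))):
    P=plane("top",*p,.216);print(n,P,cf(P))
```

```text
(np.float64(226.58), np.float64(208.33)) 12 carrier (np.float64(0.0228), np.float64(0.0415))
(np.float64(255.0), np.float64(230.25)) 4 carrier (np.float64(-0.0478), np.float64(-0.0004))
(np.float64(251.5), np.float64(194.0)) 2 carrier (np.float64(0.0406), np.float64(-0.0254))
(np.float64(253.0), np.float64(197.0)) 3 carrier (np.float64(0.0325), np.float64(-0.0261))
(np.float64(254.0), np.float64(202.0)) 5 carrier (np.float64(0.0202), np.float64(-0.0238))
(np.float64(251.0), np.float64(206.5)) 4 carrier (np.float64(0.0128), np.float64(-0.0131))
(np.float64(239.0), np.float64(207.5)) 2 carrier (np.float64(0.0212), np.float64(0.0146))
(np.float64(228.09), np.float64(210.73)) 11 carrier (np.float64(0.0236), np.float64(0.0419))
(np.float64(243.5), np.float64(212.0)) 4 carrier (np.float64(0.0071), np.float64(0.0085))
(np.float64(253.0), np.float64(211.5)) 2 carrier (np.float64(-0.0003), np.float64(-0.0131))
(np.float64(238.5), np.float64(212.5)) 2 carrier (np.float64(0.0104), np.float64(0.0201))
(np.float64(250.5), np.float64(214.5)) 2 carrier (np.float64(-0.0048), np.float64(-0.0049))
(np.float64(255.67), np.float64(231.67)) 3 carrier (np.float64(-0.0476), np.float64(-0.0013))
((0.5461511015892029, 0.004741385579109192), (0.052933696657419205, 0.05794651061296463), 22.945873260498047) (np.float64(0.0129), np.float64(-0.0))
back+y [0.55993648 0.03937097 0.216     ] (np.float64(0.0392), np.float64(0.0264))
back-y [ 0.58005871 -0.01234644  0.216     ] (np.float64(0.0373), np.float64(-0.0291))
```

```bash
python3 -c "
import cv2
im=cv2.imread('pics/scene13.png');cv2.imwrite('pics/e14.png',cv2.convertScaleAbs(cv2.resize(im[140:175,245:285],None,fx=16,fy=16,interpolation=0),alpha=2.5));print(im[150:168,259:264].mean(1).astype(int).tolist())"
```

```text
[[51, 50, 64], [57, 56, 62], [56, 56, 57], [54, 52, 53], [52, 48, 48], [48, 42, 42], [47, 40, 38], [49, 38, 35], [47, 28, 20], [42, 24, 15], [32, 25, 23], [26, 24, 23], [24, 20, 20], [18, 15, 15], [15, 13, 12], [16, 13, 13], [15, 12, 11], [35, 32, 32]]
```

View pics/e14.png

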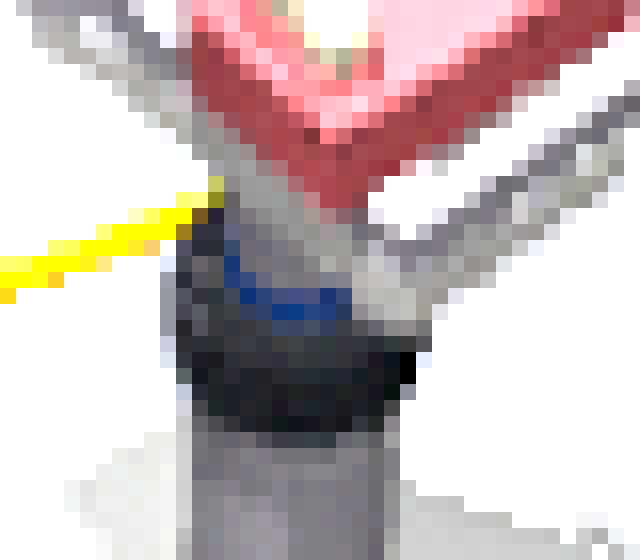

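The ring is unchanged at the collar top (rows 158-159), the jaw sits square, and the button is at its original place. Handing in.

```bash
python3 -c "
from rig import robot
print(robot.hand_in())"
```

```text
the job is handed in; nothing more can be done
None
```

I freed the post, lowered it about 52 mm to its mark, locked it, and slid the pink lower jaw home in the carrier. The job was handed in at about 27 s, and no verdict was reported.

- **Post:** I twisted the carrier 0.77 rad anticlockwise, and the gripper then carried about 5 N, which showed the post was free. Twisting back clockwise met the stop with a moment of 1.1 N·m. In the last picture the blue ring's lower edge sits at the collar top, by my estimate within about 2 mm. The carrier's orange mark is back where it was at the start, measured in the carrier's frame.
- **Jaw:** The catch's side load vanished near the end of the slide and the jaw then met the back stop. It resisted a 4.6 N pull back, and the button is back at its starting offset (41.9 mm against 41.5 mm). The jaw lies at yaw 0.40 rad against the carrier's 0.405, and is centred between the rails. The gripper is open, touching nothing, about 0.27 m to the side.
- **Disagreements:**
  - Individual height readings from the pictures differed by 2 to 5 mm, because one pixel is about 2.8 mm. The tool's contact with the bed settled that height at 0.185 m.
  - The image puts the jaw's centre at carrier x 13 mm against 15 mm for home. That is within pixel error, and the stop and catch contacts suggest it is closer to home than that.
- **Not measured:** I did not measure the positions of the other bench items at the end, but nothing I did came near them.

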